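# Strip the stuck reflector bowls from a headlamp onto the drying rack

## Robot

A 6-joint arm with a two-finger parallel gripper is mounted at the origin on the work surface. World frame = base frame: x ahead of the robot, y to its left, z up, the work surface at z = 0. Lengths are in m, angles in degrees, forces in N, time in s.
With the tool pointing down it reaches from about 0.25 to 0.725 m from the base axis. Payload 9.7 kg.
Tool frame: the origin (TCP) lies midway between the tips of the shut fingers; the grasp point (between the pads) lies 19 mm behind it; z points along the fingers, y is the line along which they close (so a half turn about z gives the same grasp; the last joint's range is limited). The gripper opens to 85 mm and grips with 20 to 120 N. Pads are 22 mm wide; open, the fingers measure 114 mm over their backs; the gripper's body (76 mm by 85 mm) begins 54 mm behind the grasp point. The pads swing forward as they close: fully open they stand 13 mm farther back than shut.
Start: joints at [-69.442, 4.979, 10.078, 95.1, 0, 90], TCP at [0.193, -0.515, 0.231] pointing down, gripper open.
Joint ranges: [-179.16, 179.16], [-48.56, 103.87], [-65.8, 70.77], [-126.05, 130.52], [-82.76, 87.17], [-180, 180]. Speed limits (degrees/s): [127.2, 127.2, 147.25, 180, 180, 180].

## Interface

Orientations are given as [roll, pitch, yaw] about the fixed x, y, z axes, in that order (R = Rz(yaw) Ry(pitch) Rx(roll)).
In Python, from workcell import bot gives the robot as it stands.
- The arm moves only by the shell command python3 -m crank 'ROWS' [FORCE]. ROWS is JSON, a list of rows, each an object with "gripper": the finger opening in mm, from 0 to 85.4; "travel": the shift along the tool's x, y, z in mm, a list of three; "twist": the turn, a rotation vector about the tool's x, y, z in rad, a list of three. In form: [{"gripper": gripper, "travel": [tx, ty, tz], "twist": [rx, ry, rz]}, ...]. A call has 1 to 12 rows; each row shifts and turns the commanded pose from where the row before left it, along the tool's axes as they then stand; what a row does not reach is not made up. A row lasts 1/8 s, in which the tool goes at most 62.5 mm and 10.7 degrees, less where a joint would pass 70% of its speed; a pose out of reach is approached as far as the arm can. A call is refused whole if a number of a shift passes 62.5 or a number of a turn 0.188, either way. A call with a gripper value outside its range is refused whole. The fingers move at their own pace and stop on an object; FORCE is the grip in N (left out, the last holds). Time passes only in rows, so rows that do not move let the fingers close. It gives the time, the measured TCP pose, the force, the opening and the grip force at its end, in the units of the state.
- bot.get_obs(): the state, without advancing time (a new reading comes with each control period).
- bot.camera(name): name is "side" or "top" or "wrist"; returns the picture (420x560x3 uint8, red, green, blue); there is no depth.
- bot.calibration(name): a dict with "vfov" (degrees; the focal length in pixels is half the picture's height over the tangent of half this angle, whatever the lens; pixels are square), "cx", "cy" (the principal point, pixels), "camera_from_world" (4x4, takes a point from world to camera coordinates). Camera axes: x right, y down, z forward; pixel columns grow to the right and rows downward; lengths in m; the calibration is good to about 2 mm. A picture is of the moment at which its call begins: read the wrist's pose just before it. calibration takes no time and is no camera call; for the wrist camera it gives the pose at the moment of the call.
- bot.job_done(): hands the job in; it is judged then, once.
The state is a dict: "time": time; "q": joint angles; "qd": joint speeds; "joint_efforts": joint torques, N m; "ee_pos": TCP position; "tcp_rot": TCP orientation; "wrist_force": force on the tool from outside, world axes, zero at the start; "torque": the same for the moment, N m; "opening": finger opening in m; "grasp_force": force on a finger pad.
Only numpy, scipy, OpenCV 4.12 (cv2) and the standard library are available. Lean on these libraries where they do the work, as an engineer would, in place of code of your own. Each camera call takes 0.05 s, during which the arm holds its last target. There are 200 camera calls.

## Task

Clear the two bulb cartons off the drying rack, setting them down side by side in the grey parts tray, then strip the headlamp: take every reflector bowl by its rim, break it loose from the old sealant by twisting it a good 20 degrees in its seat (never pull it straight up untwisted), and draw it out. Stand all the bowls upright, centred across the two bars of the drying rack and not touching one another, and only then push the blower's switch lever fully over to on (away from you). Leave the bottles, jars and tools on the bench where they are.

Things in the scene. Friction and masses are not known exactly. Their poses are not given: they have to be found in the camera images.
- lamp: headlamp, lens off, clamped face up on a fixed stand: black housing 360 mm long (its y), 144 mm wide (its x), with three round seats in a row along y, 100 mm apart. Origin on the bench under the middle seat, z up. Its edge is 72 mm above the bench, the seated bowls' rims 125 mm, so the fingers have room around and down to 50 mm below a rim.
- seat1 (a point): centre of the floor of lamp seat 1, 40 mm above the bench: a collar of 60 mm bore, 22 mm deep. Above it lumps of hard sealant grip the bowl's neck by friction, up to 32 mm above this floor. A straight pull at the rim meets some 20 N and cocks it; turned about its axis, either way (about 0.5 N m, the rim moving along an arc), it gives. Raised 35 mm it is free.
- seat2 (a point): centre of the floor of lamp seat 2, 40 mm above the bench: a collar of 60 mm bore, 22 mm deep. Above it lumps of hard sealant grip the bowl's neck by friction, up to 32 mm above this floor. A straight pull at the rim meets some 20 N and cocks it; turned about its axis, either way (about 0.5 N m, the rim moving along an arc), it gives. Raised 35 mm it is free.
- seat3 (a point): centre of the floor of lamp seat 3, 40 mm above the bench: a collar of 60 mm bore, 22 mm deep. Above it lumps of hard sealant grip the bowl's neck by friction, up to 32 mm above this floor. A straight pull at the rim meets some 20 N and cocks it; turned about its axis, either way (about 0.5 N m, the rim moving along an arc), it gives. Raised 35 mm it is free.
- bowl1_mid (a point): bright metal reflector bowl, open upward, 85 mm high, 0.18 kg: neck 56 mm wide and 38 mm long with a flat foot, flaring to a stiff upright rim 92 mm in outer diameter, 9 mm thick over the top 20 mm; 38 mm deep inside. Point on its axis half-way up (42.5 mm above the foot), z up, x at first within 2 degrees of the lamp's x. Starts stuck in seat 1, foot on its floor. None if missing.
- bowl2_mid (a point): bright metal reflector bowl, open upward, 85 mm high, 0.18 kg: neck 56 mm wide and 38 mm long with a flat foot, flaring to a stiff upright rim 92 mm in outer diameter, 9 mm thick over the top 20 mm; 38 mm deep inside. Point on its axis half-way up (42.5 mm above the foot), z up, x at first within 2 degrees of the lamp's x. Starts stuck in seat 2, foot on its floor. None if missing.
- bowl3_mid (a point): bright metal reflector bowl, open upward, 85 mm high, 0.18 kg: neck 56 mm wide and 38 mm long with a flat foot, flaring to a stiff upright rim 92 mm in outer diameter, 9 mm thick over the top 20 mm; 38 mm deep inside. Point on its axis half-way up (42.5 mm above the foot), z up, x at first within 2 degrees of the lamp's x. Starts stuck in seat 3, foot on its floor. None if missing.
- rack_top (a point): centre of the top of the fixed drying rack, 100 mm above the bench: two parallel level steel bars, each 10 mm wide and 350 mm long along y, their middles 19 mm either side of this point in x (48 mm over all), on splayed end frames. x runs across the bars, z up. The bowls' feet stand across both bars.
- carton1_mid (a point): cardboard bulb carton, 48 x 74 x 48 mm (x, y, z), 0.1 kg, lying on the rack's bars at the start with its length along them. The point is its centre.
- carton2_mid (a point): cardboard bulb carton, 48 x 74 x 48 mm (x, y, z), 0.1 kg, lying on the rack's bars at the start with its length along them. The point is its centre.
- tray_in (a point): centre of the inner floor (4 mm above the bench) of the fixed grey parts tray, 176 mm (x) by 104 mm (y) outside, walls 4 mm thick and 25 mm high. Room for both cartons side by side, their lengths along its y.
- switch (a joint): the drying blower's toggle lever: 0 rad is off, leaning 29 degrees towards the robot; 1.0 rad is fully on, leaning as far away from it. It stays where it is left; about 1 N at the knob moves it.
- switch_tip (a point): centre of the lever's black ball knob, 26 mm in diameter, 70 mm from the hinge, whose axis (the frame's y) lies 22 mm above the bench in a grey block 70 x 50 x 25 mm that stands fixed on the bench.
- jar: bystander: a small glass jar, 54 mm in diameter, 65 mm high, origin under its centre. Leave it alone.
- solvent: bystander: a white bottle, 64 mm in diameter, 170 mm high, origin under its centre. Leave it alone.
- polish: bystander: a metal can, 70 mm in diameter, 110 mm high, origin under its centre. Leave it alone.
- tub: bystander: a white tub, 80 mm in diameter, 70 mm high, origin under its centre. Leave it alone.
- screwdriver: bystander: a yellow-handled screwdriver lying on the bench near the robot, 200 mm long. Leave it alone.
- driver2: bystander: a red-handled screwdriver lying on the bench near the robot, 180 mm long. Leave it alone.

How it is judged (in metres and radians):
On the way, in this order (a step that is already met when the one before it is completed fails the run):
1. both cartons are in the tray and every bowl stands on the rack (x of bowl1_mid in the frame of rack_top between -0.015 and 0.015 m and y of bowl1_mid in the frame of rack_top between -0.165 and 0.165 m and z of bowl1_mid in the frame of rack_top between 0.035 and 0.05 m and angle between each of bowl1_mid, bowl2_mid, bowl3_mid's own z axis and vertical below 0.1 rad and linear speed of each of bowl1, bowl2, bowl3, carton1, carton2 below 0.02 m/s and x of bowl2_mid in the frame of rack_top between -0.015 and 0.015 m and y of bowl2_mid in the frame of rack_top between -0.165 and 0.165 m and z of bowl2_mid in the frame of rack_top between 0.035 and 0.05 m and x of bowl3_mid in the frame of rack_top between -0.015 and 0.015 m and y of bowl3_mid in the frame of rack_top between -0.165 and 0.165 m and z of bowl3_mid in the frame of rack_top between 0.035 and 0.05 m and contact force between bowl1 and bowl2 below 0.05 N and contact force between each of bowl1, bowl2 and bowl3 below 0.05 N and x of carton1_mid in the frame of tray_in between -0.075 and 0.075 m and y of carton1_mid in the frame of tray_in between -0.043 and 0.043 m and z of each of carton1_mid, carton2_mid in the frame of tray_in below 0.045 m and x of carton2_mid in the frame of tray_in between -0.075 and 0.075 m and y of carton2_mid in the frame of tray_in between -0.043 and 0.043 m), for 0.2 s.
2. the blower's switch is thrown to on (value of joint switch above 0.8 rad), for 0.2 s.
At the end, for the whole second after the job is handed in: Every bowl from the lamp stands upright (within 6 degrees) and at rest across both bars of the rack, its axis within 15 mm of midway between them and 165 mm of the rack's middle, touching no other bowl; both cartons rest in the tray; the switch lever is past 0.8 of its 1.0 rad (all of step 1 and value of joint switch above 0.8 rad).
It fails at once if a bowl is drawn up out of its seat without having been turned at least 12 degrees from its starting direction ((z of bowl1_mid in the frame of seat1 between 0.0495 and 0.0585 m and horizontal distance between bowl1_mid and seat1 below 0.015 m and angle between the x axis of bowl1 and the x axis of lamp, either way round below 0.21 rad) or (z of bowl2_mid in the frame of seat2 between 0.0495 and 0.0585 m and horizontal distance between bowl2_mid and seat2 below 0.015 m and angle between the x axis of bowl2 and the x axis of lamp, either way round below 0.21 rad) or (z of bowl3_mid in the frame of seat3 between 0.0495 and 0.0585 m and horizontal distance between bowl3_mid and seat3 below 0.015 m and angle between the x axis of bowl3 and the x axis of lamp, either way round below 0.21 rad)).
It fails at once if a bottle, jar, can, tub or screwdriver on the bench is moved more than 30 mm (distance of any of jar, solvent, polish, tub, screwdriver, driver2 from where it was at the start of the episode above 0.03 m).
Of bowl1, bowl2, bowl3 only 2 to 3 are there at a start; the rules pass over those that are not, and their reading is None.
At some moment in a run one of carton1, carton2 may be knocked a few centimetres aside while the robot is not near it.
Once in a run the grip may slacken for a moment while it holds something.
It also fails if it takes over 210 s, if anything falls off the work surface, if the arm or the gripper's body presses on something with over 40 N, if the wrist force passes 120 N, or if a joint passes its speed limit or range.

## Working session

There is one attempt and no reset: what is moved stays moved. The work goes in short steps, Python scripts to look and compute and a shell command to move; the robot and the scene stay as the last step left them, time stands still between calls to the robot, and variables do not carry over. Pictures are saved under pics/ and viewed, at most 14 in all, crops included, and the job is handed in when it is done.

```bash
ls; mkdir -p pics; cat > h.py <<'E'
import numpy as np, cv2, json
from workcell import bot
def snap(n,f):
    im=bot.camera(n); cv2.imwrite('pics/'+f,im[:,:,::-1]); return im
def ray(c,u,v):
    f=210/np.tan(np.radians(c['vfov'])/2); T=np.array(c['camera_from_world'])
    d=T[:3,:3].T@np.array([(u-c['cx'])/f,(v-c['cy'])/f,1]); o=-T[:3,:3].T@T[:3,3]
    return o,d
def onz(c,u,v,z):
    o,d=ray(c,u,v); return o+d*(z-o[2])/d[2]
def proj(c,p):
    f=210/np.tan(np.radians(c['vfov'])/2); T=np.array(c['camera_from_world'])
    q=T[:3,:3]@np.array(p)+T[:3,3]; return q[0]/q[2]*f+c['cx'],q[1]/q[2]*f+c['cy']
E
python3 - <<'E'
from h import *
print({k:v for k,v in bot.get_obs().items()})
for n in('top','side'):
    snap(n,n+'0.png'); c=bot.calibration(n); print(c)
E
```

```text
pics
{'time': 0.0, 'q': array([-6.94425315e+01,  5.01206336e+00,  1.00327273e+01,  9.50984539e+01,
        3.32015709e-03,  8.99993291e+01]), 'qd': array([-0.07668419,  0.05971964,  0.00368468,  0.01441964,  0.02695184,
        0.00943049]), 'joint_efforts': array([-2.22711656e-04, -5.20391643e+01,  4.64802539e+01,  1.62009423e-02,
       -8.28877387e-05, -2.66419130e-05]), 'ee_pos': array([ 0.19306523, -0.51475468,  0.23055835]), 'tcp_rot': array([-1.79922210e+02, -3.32106490e-03,  2.05581349e+01]), 'wrist_force': array([ 0.35465128, -0.4855367 ,  0.58140044]), 'torque': array([ 0.00505102,  0.0031546 , -0.04005135]), 'grasp_force': 0.0, 'opening': 0.08518438439177498}
{'vfov': 44.1833199267302, 'cx': 277.78247360780205, 'cy': 211.7819455461625, 'camera_from_world': array([[ 0.01557686, -0.99987083, -0.00395947,  0.00393671],
       [-0.97900615, -0.01444667, -0.20331809,  0.57070251],
       [ 0.20323462,  0.0070434 , -0.97910473,  1.29106879],
       [ 0.        ,  0.        ,  0.        ,  1.        ]])}
{'vfov': 48.03930174767827, 'cx': 273.68135533648626, 'cy': 215.71549254354886, 'camera_from_world': array([[-0.86495369, -0.50183576, -0.00399667,  0.4577724 ],
       [-0.36539136,  0.63520012, -0.68044836,  0.26715147],
       [ 0.344012  , -0.58709597, -0.73278514,  1.09352973],
       [ 0.        ,  0.        ,  0.        ,  1.        ]])}
```

View pics/top0.png

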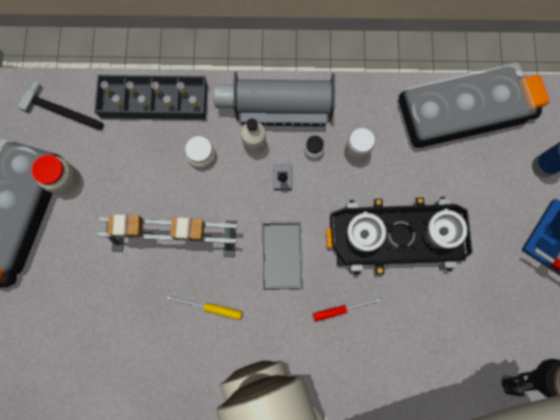

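View pics/side0.png

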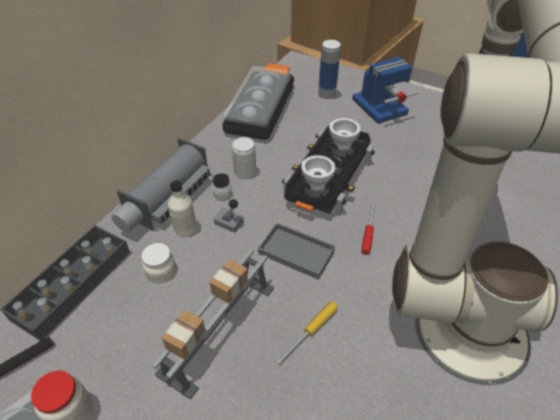

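The top view shows two bowls, at (366,233) and (446,230), with an empty middle seat. The cartons are at (125,226) and (187,229) on the rack, the tray at (282,256) and the switch knob at (283,177). I'll measure these next.

```bash
python3 - <<'E'
from h import *
im=cv2.imread('pics/top0.png'); a=im[200:270,95:245]; b=im[195:275,325:475]
cv2.imwrite('pics/crop1.png',cv2.resize(np.vstack([a,b]),None,fx=4,fy=4,interpolation=cv2.INTER_CUBIC))
c=bot.calibration('top'); hsv=cv2.cvtColor(im,cv2.COLOR_BGR2HSV)
def blobs(m,roi,z,name,amin=60):
    x0,y0,x1,y1=roi; mm=np.zeros_like(m); mm[y0:y1,x0:x1]=m[y0:y1,x0:x1]
    for k in cv2.findContours(mm,cv2.RETR_EXTERNAL,cv2.CHAIN_APPROX_NONE)[0]:
        if cv2.contourArea(k)<amin: continue
        r=cv2.minAreaRect(k); B=[onz(c,*p,z)[:2].round(3).tolist() for p in cv2.boxPoints(r)]
        print(name,np.round(r[0],1),np.round(r[1],1),round(r[2],1),'ctr',onz(c,*r[0],z).round(4),B)
        if name=='bowl': print(cv2.minEnclosingCircle(k))
blobs(cv2.inRange(hsv,(5,60,60),(25,255,255))|cv2.inRange(hsv,(0,0,190),(40,90,255)),(100,205,215,245),.148,'carton')
blobs(cv2.inRange(hsv,(0,0,140),(180,60,255)),(340,205,472,257),.125,'bowl')
print('sw',onz(c,283,177,.083),'tray c',onz(c,282,256,.025))
E
```

```text
carton [196.5 229. ] [22. 13.] 90.0 ctr [0.5066 0.2077 0.148 ] [[0.533, 0.225], [0.534, 0.193], [0.48, 0.191], [0.48, 0.222]]
carton [179.5 228. ] [18.5 21.1] 5.7 ctr [0.5086 0.249  0.148 ] [[0.485, 0.272], [0.536, 0.27], [0.533, 0.225], [0.481, 0.228]]
carton [134.5 225.5] [21. 15.] 90.0 ctr [0.513  0.3584 0.148 ] [[0.539, 0.378], [0.539, 0.342], [0.488, 0.338], [0.487, 0.375]]
carton [116.5 225.5] [21. 19.] 90.0 ctr [0.5123 0.402  0.148 ] [[0.538, 0.427], [0.539, 0.381], [0.487, 0.377], [0.486, 0.423]]
bowl [366.5 231.5] [36.8 36.8] 45.0 ctr [ 0.5106 -0.2066  0.125 ] [[0.51, -0.143], [0.576, -0.208], [0.512, -0.27], [0.446, -0.205]]
((366.5, 231.0), 19.163867950439453)
bowl [447.5 228.5] [38.2 35.4] 45.0 ctr [ 0.521  -0.4057  0.125 ] [[0.523, -0.342], [0.587, -0.407], [0.519, -0.469], [0.457, -0.405]]
((447.8005065917969, 228.17391967773438), 19.258363723754883)
sw [6.57956289e-01 3.08301843e-04 8.30000000e-02] tray c [ 4.59035904e-01 -9.72310057e-05  2.50000000e-02]
```

View pics/crop1.png

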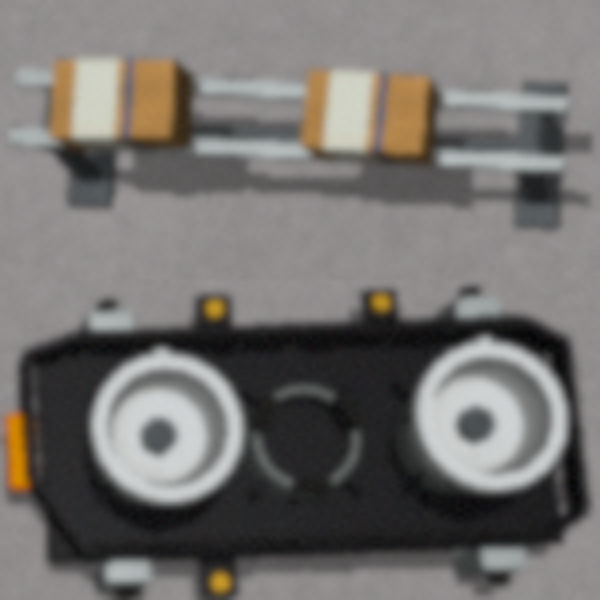

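The crop shows the rims centred at top pixels of about (366.7,231.7) and (447.7,229), with a tick on each rim's +x side. The bars run roughly from (99.4,226.4) to (235.6,233.1). I'll work out the rack, tray and switch geometry while starting the first move.

```bash
python3 - <<'E'
from h import *
c=bot.calibration('top'); im=cv2.imread('pics/top0.png')
a,b=onz(c,99.4,226.4,.1),onz(c,235.6,233.1,.1); print('rack',a,b,(a+b)/2,np.degrees(np.arctan2(*(a-b)[:2]*[-1,1])), np.linalg.norm(a-b))
for p in((366.75,231.75),(447.75,229)): print('bowl',onz(c,*p,.125))
hsv=cv2.cvtColor(im,cv2.COLOR_BGR2HSV); print(hsv[256,282],hsv[256,320])
m=np.zeros((420,560),np.uint8); m[215:298,255:310]=(im[215:298,255:310].max(2)<118)*255
k=max(cv2.findContours(m,cv2.RETR_EXTERNAL,cv2.CHAIN_APPROX_NONE)[0],key=cv2.contourArea); r=cv2.minAreaRect(k)
print('tray',r,[onz(c,*p,.025).round(3) for p in cv2.boxPoints(r)],onz(c,*r[0],.025))
E
python3 -m crank '[{"gripper":85,"travel":[0,0,-15],"twist":[0,0,-0.173]},{"gripper":85,"travel":[0,0,-15],"twist":[0,0,-0.173]},{"gripper":85,"travel":[0,0,-15],"twist":[0,0,-0.173]},{"gripper":85,"travel":[0,0,-15],"twist":[0,0,-0.173]},{"gripper":85,"travel":[0,0,0],"twist":[0,0,-0.173]},{"gripper":85,"travel":[0,0,0],"twist":[0,0,-0.173]},{"gripper":85,"travel":[0,0,0],"twist":[0,0,-0.173]}]' 40
```

```text
rack [0.51781349 0.46044256 0.1       ] [0.50586564 0.11716368 0.1       ] [0.51183956 0.28880312 0.1       ] -1.9933789829064736 0.3434867373824721
bowl [ 0.50993841 -0.20717425  0.125     ]
bowl [ 0.51975494 -0.40620366  0.125     ]
[ 73  12 144] [  0   5 145]
tray ((281.8600769042969, 241.10398864746094), (38.755611419677734, 38.841285705566406), 88.36341857910156) [array([0.548, 0.055, 0.025]), array([ 0.553, -0.049,  0.025]), array([ 0.45 , -0.052,  0.025]), array([0.445, 0.05 , 0.025])] [0.49854909 0.00082281 0.025     ]
time: 0.98
ee_pos: [0.1931, -0.5149, 0.2909]
tcp_rot: [-180.0, -0.0, 90.3]
wrist_force: [-0.7, 0.6, 0.2]
opening: 0.0849
grasp_force: 0.0
```

```bash
python3 -m crank '[{"gripper":70,"travel":[53,22,0],"twist":[0,0,0]},{"gripper":70,"travel":[53,22,0],"twist":[0,0,0]},{"gripper":70,"travel":[53,22,0],"twist":[0,0,0]},{"gripper":70,"travel":[53,22,0],"twist":[0,0,0]},{"gripper":70,"travel":[53,22,0],"twist":[0,0,0]},{"gripper":70,"travel":[53,22,0],"twist":[0,0,0]},{"gripper":70,"travel":[53,22,0],"twist":[0,0,0]},{"gripper":70,"travel":[53,22,0],"twist":[0,0,0]},{"gripper":70,"travel":[53,22,0],"twist":[0,0,0]},{"gripper":70,"travel":[53,22,0],"twist":[0,0,0]},{"gripper":70,"travel":[53,22,0],"twist":[0,0,0]},{"gripper":70,"travel":[53,22,0],"twist":[0,0,0]}]'; python3 -m crank '[{"gripper":70,"travel":[52,24,0],"twist":[0,0,0]},{"gripper":70,"travel":[52,24,0],"twist":[0,0,0]},{"gripper":70,"travel":[0,0,0],"twist":[0,0,0]}]'; python3 - <<'E'
from h import *
snap('wrist','w1.png'); c=bot.calibration('wrist'); T=c['camera_from_world']; print(c['vfov'],-T[:3,:3].T@T[:3,3],T[:3,:3].round(2)); print(bot.get_obs()['q'].round(1))
E
```

```text
time: 2.48
ee_pos: [0.458, 0.1228, 0.2911]
tcp_rot: [-180.0, 0.0, 90.0]
wrist_force: [0.6, -0.0, 1.0]
opening: 0.0701
grasp_force: 0.0
time: 2.85
ee_pos: [0.5065, 0.2277, 0.2885]
tcp_rot: [-179.8, 0.1, 90.1]
wrist_force: [0.6, -0.9, -0.8]
opening: 0.0699
grasp_force: 0.0
58.897340473076994 [0.5060216  0.30142532 0.43125825] [[ 1.    0.   -0.  ]
 [ 0.   -0.95  0.3 ]
 [-0.   -0.3  -0.95]]
[ 24.1   7.6  19.5 102.1  -0.  114. ]
```

View pics/w1.png

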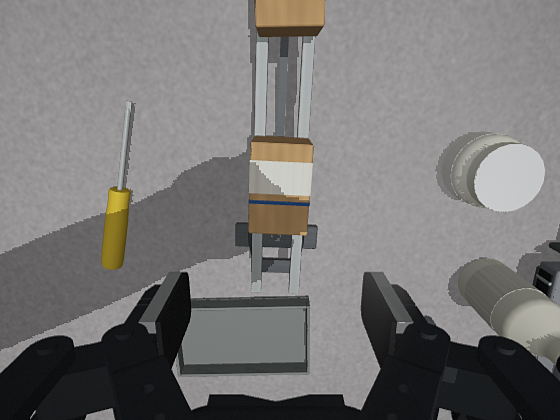

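The wrist view shows the near carton's top face spanning about (250..312, 145..235), with the tray below it.

```bash
python3 - <<'E'
from h import *
c=bot.calibration('wrist')
for p in((251,146),(313,146),(308,235),(249,233)): print(onz(c,*p,.148).round(4))
print('rack bars at carton:',[onz(c,*p,.1).round(4) for p in((256,240),(300,240),(262,290),(298,292),(262,40),(305,40))])
print('tray',[onz(c,*p,.025).round(4) for p in((190,298),(308,298),(310,372),(179,372))])
E
```

```text
[0.4865 0.2644 0.148 ]
[0.5334 0.2645 0.148 ]
[0.5316 0.1925 0.148 ]
[0.4836 0.1941 0.148 ]
rack bars at carton: [array([0.4863, 0.1688, 0.1   ]), array([0.5284, 0.1689, 0.1   ]), array([0.4915, 0.1152, 0.1   ]), array([0.5276, 0.113 , 0.1   ]), array([0.4938, 0.344 , 0.1   ]), array([0.5289, 0.344 , 0.1   ])]
tray [array([0.3991, 0.0616, 0.025 ]), array([0.5449, 0.062 , 0.025 ]), array([ 0.5506, -0.0487,  0.025 ]), array([ 0.377 , -0.0494,  0.025 ])]
```

```bash
python3 -m crank '[{"gripper":70,"travel":[0,1,55],"twist":[0,0,0.03]},{"gripper":70,"travel":[0,1,55],"twist":[0,0,0]},{"gripper":70,"travel":[0,0,40],"twist":[0,0,0]},{"gripper":70,"travel":[0,0,16],"twist":[0,0,0]},{"gripper":30,"travel":[0,0,0],"twist":[0,0,0]},{"gripper":30,"travel":[0,0,0],"twist":[0,0,0]},{"gripper":30,"travel":[0,0,0],"twist":[0,0,0]},{"gripper":30,"travel":[0,0,0],"twist":[0,0,0]},{"gripper":30,"travel":[0,0,0],"twist":[0,0,0]}]' 40
```

```text
time: 4.03
ee_pos: [0.5086, 0.225, 0.1268]
tcp_rot: [179.9, -0.1, 88.2]
wrist_force: [0.3, -0.8, 5.8]
opening: 0.0473
grasp_force: 42.6
```

```bash
python3 -m crank '[{"gripper":30,"travel":[0,0,-60],"twist":[0,0,-0.03]},{"gripper":30,"travel":[0,0,-40],"twist":[0,0,0]},{"gripper":30,"travel":[-55,-3,0],"twist":[0,0,0]},{"gripper":30,"travel":[-56,-3,0],"twist":[0,0,0]},{"gripper":30,"travel":[-56,-3,0],"twist":[0,0,0]},{"gripper":30,"travel":[-56,-3,0],"twist":[0,0,0]},{"gripper":30,"travel":[0,0,0],"twist":[0,0,0]}]'; python3 - <<'E'
from h import *
snap('wrist','w2.png'); snap('top','t2.png'); print(bot.get_obs())
E
```

```text
time: 4.9
ee_pos: [0.4954, -0.0014, 0.2258]
tcp_rot: [180.0, 0.0, 89.7]
wrist_force: [-1.1, 0.7, -0.7]
opening: 0.0472
grasp_force: 41.9
{'time': 5.0, 'q': array([ 1.47782735e-01, -2.59495504e+00,  1.73771005e+00,  9.43080372e+01,
        1.82180917e-02,  9.02947403e+01]), 'qd': array([ 2.01212809,  0.30947699,  0.18694057, -0.01429343,  0.11610381,
        0.13057193]), 'joint_efforts': array([-1.76434100e+00, -4.43980014e+01,  4.68824637e+01,  3.93982558e-02,
       -8.49656062e-02, -9.44279926e-02]), 'ee_pos': array([0.49575274, 0.00136932, 0.22556   ]), 'tcp_rot': array([ 1.79975466e+02, -1.83445392e-02,  8.98530503e+01]), 'wrist_force': array([ 0.15972985, -0.28687222, -0.74092813]), 'torque': array([ 0.07152146,  0.04747818, -0.04979655]), 'grasp_force': 41.854705810546875, 'opening': 0.04685621278423718}
```

View pics/w2.png

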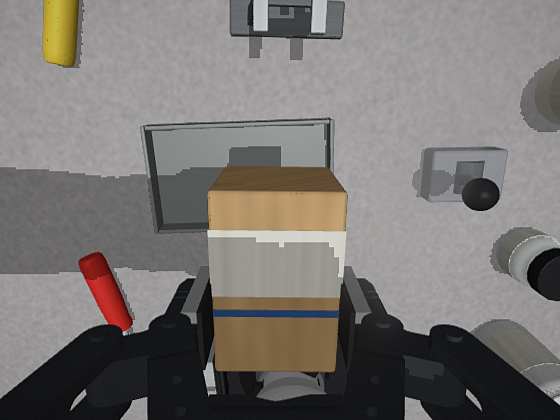

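The carton is held straight above the tray. The tray's far corners are at (142,126) and (334,119), its near-left corner at (158,233), and the knob at (481,194).

```bash
python3 - <<'E'
from h import *
c=bot.calibration('wrist'); p=[onz(c,*q,.029) for q in((142,126),(334,119),(158,233))]
a,b,d=p; ux=(b-a)/np.linalg.norm(b-a); v=(d-a); print(a,b,d,np.linalg.norm(b-a),np.linalg.norm(v)); print('ctr',b+(d-a)/2-ux*.088,'yaw',np.degrees(np.arctan2(ux[1],ux[0])))
print('knob',onz(c,481,194,.083))
E
```

```text
[0.37680119 0.05095903 0.029     ] [0.54725812 0.05650372 0.029     ] [ 0.38115238 -0.05055633  0.029     ] 0.17054708080706543 0.10160857150364323
ctr [0.46148023 0.00288505 0.029     ] yaw 1.8630826121581443
knob [0.65758991 0.00180772 0.083     ]
```

```bash
python3 -m crank '[{"gripper":30,"travel":[1,2,60],"twist":[0,0,-0.035]},{"gripper":30,"travel":[0,0,60],"twist":[0,0,0]},{"gripper":30,"travel":[0,0,40],"twist":[0,0,0]},{"gripper":30,"travel":[0,0,24],"twist":[0,0,0]},{"gripper":30,"travel":[0,0,9],"twist":[0,0,0]},{"gripper":30,"travel":[0,0,0],"twist":[0,0,0]},{"gripper":58,"travel":[0,0,0],"twist":[0,0,0]},{"gripper":58,"travel":[0,0,0],"twist":[0,0,0]},{"gripper":58,"travel":[0,0,0],"twist":[0,0,0]},{"gripper":58,"travel":[0,0,-30],"twist":[0,0,0]},{"gripper":62,"travel":[0,0,-60],"twist":[0,0,0]},{"gripper":70,"travel":[0,0,-60],"twist":[0,0,0]}]'; python3 -m crank '[{"gripper":70,"travel":[50,2,-50],"twist":[0,0,0]},{"gripper":70,"travel":[60,2,0],"twist":[0,0,0.035]},{"gripper":70,"travel":[60,2,0],"twist":[0,0,0.03]},{"gripper":70,"travel":[60,2,0],"twist":[0,0,0]},{"gripper":70,"travel":[60,2,0],"twist":[0,0,0]},{"gripper":70,"travel":[60,2,0],"twist":[0,0,0]},{"gripper":70,"travel":[22,0,0],"twist":[0,0,0]},{"gripper":70,"travel":[0,0,0],"twist":[0,0,0]}]'; python3 - <<'E'
from h import *
snap('wrist','w3.png'); print(bot.get_obs()['ee_pos'])
E
```

```text
time: 6.5
ee_pos: [0.4972, 0.003, 0.1836]
tcp_rot: [-180.0, -0.0, 92.0]
wrist_force: [1.7, 0.3, -0.2]
opening: 0.0702
grasp_force: 0.0
time: 7.5
ee_pos: [0.5116, 0.3704, 0.2252]
tcp_rot: [-179.9, 0.0, 88.4]
wrist_force: [-0.4, -0.2, 0.1]
opening: 0.0701
grasp_force: 0.0
[0.51182411 0.36922687 0.22575378]
```

View pics/w3.png

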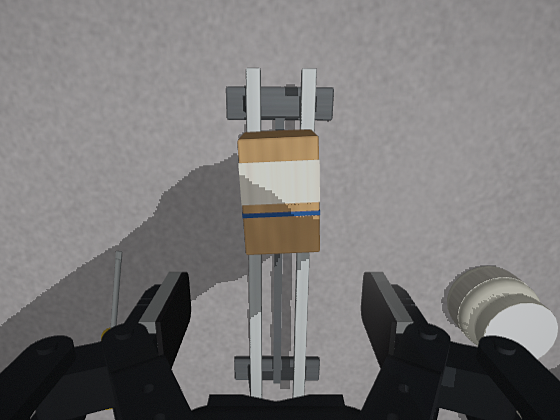

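The second carton's top face has corners at (239,140), (318,138), (319,253) and (246,252). The bars end at row 69.

```bash
python3 - <<'E'
from h import *
c=bot.calibration('wrist')
P=[onz(c,*p,.148) for p in((239,140),(318,138),(319,253),(246,252))]
print(np.mean(P,0),[p.round(4) for p in P]); print('bar end',[onz(c,*p,.1).round(4) for p in((246,69),(316,69),(250,380),(305,380))])
E
```

```text
[0.51494007 0.38409666 0.148     ] [array([0.4916, 0.4201, 0.148 ]), array([0.5377, 0.4199, 0.148 ]), array([0.5386, 0.3471, 0.148 ]), array([0.4919, 0.3492, 0.148 ])]
bar end [array([0.4942, 0.4618, 0.1   ]), array([0.5413, 0.4604, 0.1   ]), array([0.484 , 0.2064, 0.1   ]), array([0.5323, 0.205 , 0.1   ])]
```

```bash
python3 -m crank '[{"gripper":70,"travel":[15,3,45],"twist":[0,0,0]},{"gripper":70,"travel":[0,0,40],"twist":[0,0,0]},{"gripper":70,"travel":[0,0,16],"twist":[0,0,0]},{"gripper":30,"travel":[0,0,0],"twist":[0,0,0]},{"gripper":30,"travel":[0,0,0],"twist":[0,0,0]},{"gripper":30,"travel":[0,0,0],"twist":[0,0,0]},{"gripper":30,"travel":[0,0,0],"twist":[0,0,0]},{"gripper":30,"travel":[0,0,0],"twist":[0,0,0]},{"gripper":30,"travel":[0,0,-40],"twist":[0,0,-0.03]},{"gripper":30,"travel":[0,0,-60],"twist":[0,0,0]}]' 40; python3 -m crank '[{"gripper":30,"travel":[-60,-10,0],"twist":[0,0,0]},{"gripper":30,"travel":[-60,-15,0],"twist":[0,0,0]},{"gripper":30,"travel":[-60,-15,0],"twist":[0,0,0]},{"gripper":30,"travel":[-60,-15,0],"twist":[0,0,0]},{"gripper":30,"travel":[-60,-15,0],"twist":[0,0,0]},{"gripper":30,"travel":[-60,-15,0],"twist":[0,0,-0.03]},{"gripper":30,"travel":[-21,-6,0],"twist":[0,0,0]},{"gripper":30,"travel":[0,0,0],"twist":[0,0,0]}]'; python3 - <<'E'
from h import *
snap('wrist','w4.png'); print(bot.get_obs()['ee_pos'],bot.get_obs()['tcp_rot'])
E
```

```text
time: 8.8
ee_pos: [0.5149, 0.383, 0.2245]
tcp_rot: [-179.8, 0.1, 90.0]
wrist_force: [0.1, 1.4, -0.8]
opening: 0.0474
grasp_force: 41.4
time: 9.8
ee_pos: [0.4246, 0.0013, 0.2257]
tcp_rot: [180.0, -0.0, 91.5]
wrist_force: [0.6, 0.4, -1.1]
opening: 0.0472
grasp_force: 41.5
[0.4248958  0.00225146 0.22556198] [ 1.79978334e+02 -1.50137342e-02  9.15670780e+01]
```

View pics/w4.png

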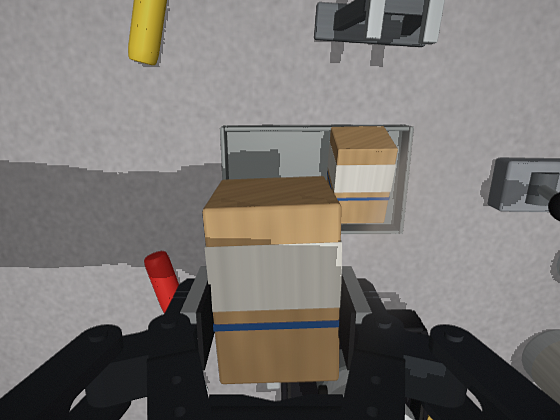

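```bash
python3 -m crank '[{"gripper":30,"travel":[0,0,60],"twist":[0,0,0]},{"gripper":30,"travel":[0,0,60],"twist":[0,0,0]},{"gripper":30,"travel":[0,0,40],"twist":[0,0,0]},{"gripper":30,"travel":[0,0,24],"twist":[0,0,0]},{"gripper":30,"travel":[0,0,10],"twist":[0,0,0]},{"gripper":30,"travel":[0,0,0],"twist":[0,0,0]},{"gripper":58,"travel":[0,0,0],"twist":[0,0,0]},{"gripper":58,"travel":[0,0,0],"twist":[0,0,0]},{"gripper":58,"travel":[0,0,0],"twist":[0,0,0]},{"gripper":58,"travel":[0,0,-30],"twist":[0,0,0]},{"gripper":58,"travel":[0,0,-60],"twist":[0,0,0]},{"gripper":58,"travel":[0,0,-60],"twist":[0,0,0]}]'; python3 -m crank '[{"gripper":40,"travel":[-60,10,-50],"twist":[0,0,0]},{"gripper":30,"travel":[-55,10,0],"twist":[0,0,0.03]},{"gripper":30,"travel":[-55,10,0],"twist":[0,0,0]},{"gripper":30,"travel":[-55,10,0],"twist":[0,0,0]},{"gripper":30,"travel":[0,10,0],"twist":[0,0,0]},{"gripper":30,"travel":[0,0,0],"twist":[0,0,0]}]'; python3 - <<'E'
from h import *
snap('wrist','w5.png');snap('top','t5.png'); o=bot.get_obs(); print(o['ee_pos'],o['tcp_rot'],o['opening'])
E
```

```text
time: 11.35
ee_pos: [0.4245, 0.0024, 0.1832]
tcp_rot: [-180.0, 0.0, 91.7]
wrist_force: [2.3, 0.9, 0.2]
opening: 0.0582
grasp_force: 0.0
time: 12.1
ee_pos: [0.4759, -0.2095, 0.2208]
tcp_rot: [-180.0, -0.0, 89.9]
wrist_force: [-0.5, 0.2, -0.7]
opening: 0.0299
grasp_force: 0.0
[ 0.47563401 -0.20863494  0.22128731] [-1.79993902e+02 -1.11943702e-02  9.00103975e+01] 0.030214785264092995
```

View pics/w5.png

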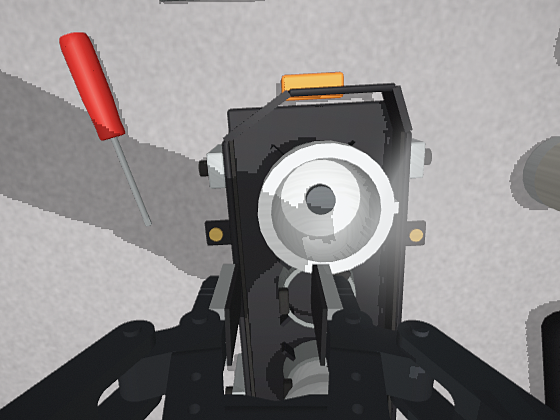

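The bowl's rim spans columns 258..395 and rows 141..274, so its centre is about (326.5,207). The tick is at (397,207).

```bash
python3 - <<'E'
from h import *
c=bot.calibration('wrist')
L,R,U,D=[onz(c,*p,.125)[:2] for p in((258,207),(395,207),(326,141),(326,274))]
print(L,R,U,D,(L+R)/2,(U+D)/2)
im=cv2.imread('pics/w5.png'); 
E
```

```text
[ 0.46352057 -0.20460906] [ 0.55503186 -0.20461557] [ 0.5071934  -0.16100861] [ 0.51093764 -0.25410016] [ 0.50927621 -0.20461232] [ 0.50906552 -0.20755438]
```

```bash
python3 -m crank '[{"gripper":30,"travel":[2,-8,50],"twist":[0,0,0]},{"gripper":30,"travel":[0,0,45],"twist":[0,0,0]},{"gripper":30,"travel":[0,0,15],"twist":[0,0,0]},{"gripper":30,"travel":[0,0,8],"twist":[0,0,0]},{"gripper":30,"travel":[0,0,0],"twist":[0,0,0]},{"gripper":2,"travel":[0,0,0],"twist":[0,0,0]},{"gripper":2,"travel":[0,0,0],"twist":[0,0,0]},{"gripper":2,"travel":[0,0,0],"twist":[0,0,0]},{"gripper":2,"travel":[0,0,0],"twist":[0,0,0]}]' 100
```

```text
time: 13.32
ee_pos: [0.4682, -0.2078, 0.1049]
tcp_rot: [179.9, 0.0, 90.0]
wrist_force: [-1.4, 2.5, 4.9]
opening: 0.0073
grasp_force: 94.4
```

```bash
python3 -m crank '[{"gripper":2,"travel":[2.9,0.1,0],"twist":[0,0,0.07]},{"gripper":2,"travel":[5.8,0.4,0],"twist":[0,0,0.14]},{"gripper":2,"travel":[5.8,0.4,0],"twist":[0,0,0.14]},{"gripper":2,"travel":[5.8,0.4,0],"twist":[0,0,0.14]},{"gripper":2,"travel":[5.8,0.4,0],"twist":[0,0,0.14]},{"gripper":2,"travel":[0,0,0],"twist":[0,0,0]}]'; python3 - <<'E'
from h import *
snap('wrist','w6.png'); o=bot.get_obs(); print(o['ee_pos'],o['tcp_rot'],o['opening'],o['torque'])
E
```

```text
time: 14.08
ee_pos: [0.4768, -0.1828, 0.1049]
tcp_rot: [179.9, -0.1, 53.8]
wrist_force: [1.0, 4.0, 5.4]
opening: 0.0075
grasp_force: 94.0
[ 0.47680425 -0.18280893  0.1049151 ] [ 1.79867296e+02 -1.16898601e-01  5.38918577e+01] 0.007127101375231424 [ 0.74906277 -0.33530835 -0.12341385]
```

View pics/w6.png

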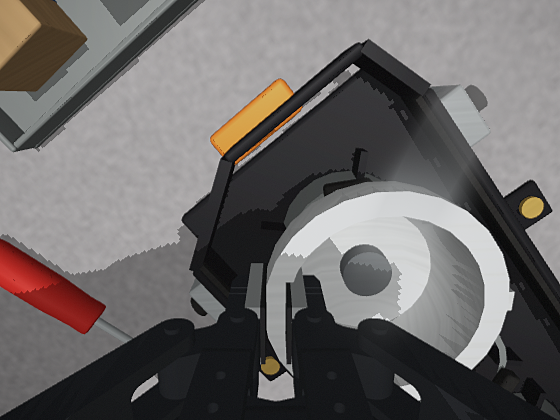

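The bowl turned with the gripper: its tick, at (512,298), is still opposite the fingers. I'll draw it out.

```bash
python3 -m crank '[{"gripper":2,"travel":[0,0,-8],"twist":[0,0,0]},{"gripper":2,"travel":[0,0,-10],"twist":[0,0,0]},{"gripper":2,"travel":[0,0,-12],"twist":[0,0,0]},{"gripper":2,"travel":[0,0,-20],"twist":[0,0,0]},{"gripper":2,"travel":[0,0,-30],"twist":[0,0,0]},{"gripper":2,"travel":[0,0,-40],"twist":[0,0,0]},{"gripper":2,"travel":[0,0,0],"twist":[0,0,0]}]'; python3 - <<'E'
from h import *
snap('side','s7.png');o=bot.get_obs(); print(o['ee_pos'],o['tcp_rot'],o['opening'],o['wrist_force'],o['q'].round(0))
E
```

```text
time: 15.0
ee_pos: [0.4767, -0.1837, 0.2266]
tcp_rot: [179.7, -0.1, 53.9]
wrist_force: [0.4, 0.2, -2.9]
opening: 0.007
grasp_force: 95.5
[ 0.47620586 -0.18350398  0.22449067] [ 1.79866709e+02 -2.94444443e-02  5.38645920e+01] 0.007207673250446823 [-0.31061183 -0.38345546 -1.95620745] [-21.  -1.   3.  94.  -0. 105.]
```

View pics/s7.png

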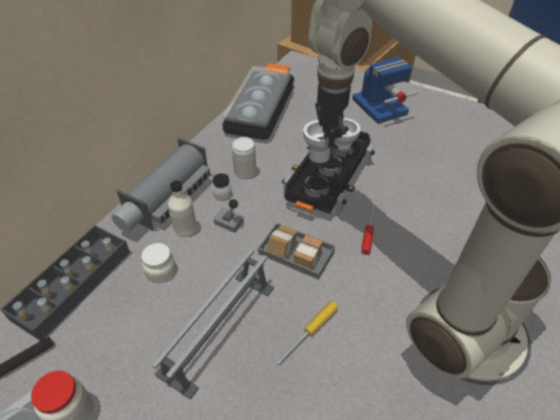

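The side view shows the bowl out of its seat and upright, and both cartons in the tray. I'll carry the bowl to the rack.

```bash
python3 -m crank '[{"gripper":2,"travel":[0,0,0],"twist":[0,0,-0.1575]},{"gripper":2,"travel":[0,0,0],"twist":[0,0,-0.1575]},{"gripper":2,"travel":[0,0,0],"twist":[0,0,-0.1575]},{"gripper":2,"travel":[0,0,0],"twist":[0,0,-0.1575]},{"gripper":2,"travel":[30,0,0],"twist":[0,0,0]},{"gripper":2,"travel":[50,0,0],"twist":[0,0,0]},{"gripper":2,"travel":[50,0,0],"twist":[0,0,0]},{"gripper":2,"travel":[50,0,0],"twist":[0,0,0]},{"gripper":2,"travel":[50,0,0],"twist":[0,0,0]},{"gripper":2,"travel":[50,0,0],"twist":[0,0,0]},{"gripper":2,"travel":[50,0,0],"twist":[0,0,0]},{"gripper":2,"travel":[50,0,0],"twist":[0,0,0]}]'; python3 -m crank '[{"gripper":2,"travel":[50,-3,0],"twist":[0,0,0]},{"gripper":2,"travel":[50,0,0],"twist":[0,0,0]},{"gripper":2,"travel":[40,0,0],"twist":[0,0,0]},{"gripper":2,"travel":[30,0,0],"twist":[0,0,0]},{"gripper":2,"travel":[0,0,0],"twist":[0,0,0]}]'; python3 - <<'E'
from h import *
snap('wrist','w8.png');snap('top','t8.png');o=bot.get_obs(); print(o['ee_pos'],o['tcp_rot'],o['opening'],o['wrist_force'],o['q'].round(0))
E
```

```text
time: 16.55
ee_pos: [0.4755, 0.1982, 0.2218]
tcp_rot: [-179.9, 0.0, 90.0]
wrist_force: [0.2, -0.3, -2.2]
opening: 0.0072
grasp_force: 95.7
time: 17.18
ee_pos: [0.4725, 0.3682, 0.2209]
tcp_rot: [-179.9, 0.1, 90.1]
wrist_force: [-0.1, -0.9, -2.6]
opening: 0.0072
grasp_force: 95.6
[0.47290678 0.36642528 0.22190198] [-1.79907338e+02  9.11808266e-02  8.99764880e+01] 0.007528236107011944 [ 0.26916295 -0.08090912 -1.68315044] [ 38.  12.  17.  95.  -0. 128.]
```

View pics/w8.png

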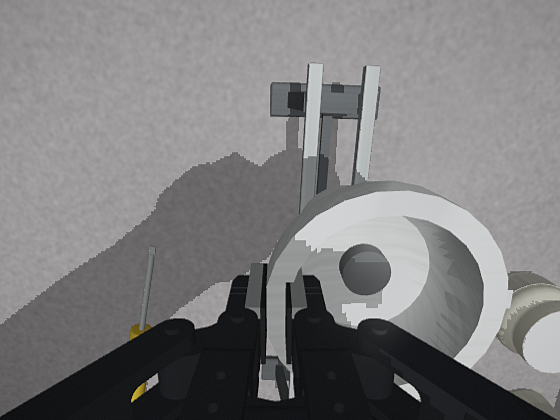

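The bowl is held the same way as before, above the bars. I'll lower it.

```bash
python3 -m crank '[{"gripper":2,"travel":[0,0,25],"twist":[0,0,0]},{"gripper":2,"travel":[0,0,18],"twist":[0,0,0]},{"gripper":2,"travel":[0,0,8],"twist":[0,0,0]},{"gripper":2,"travel":[0,0,4],"twist":[0,0,0]},{"gripper":2,"travel":[0,0,0],"twist":[0,0,0]},{"gripper":2,"travel":[0,0,0],"twist":[0,0,0]}]'
```

```text
time: 18.02
ee_pos: [0.4735, 0.3669, 0.1689]
tcp_rot: [180.0, -0.0, 89.9]
wrist_force: [-0.3, 0.5, -2.6]
opening: 0.0068
grasp_force: 95.6
```

```bash
python3 -m crank '[{"gripper":2,"travel":[0,0,2],"twist":[0,0,0]},{"gripper":2,"travel":[0,0,1.5],"twist":[0,0,0]},{"gripper":2,"travel":[0,0,0],"twist":[0,0,0]},{"gripper":2,"travel":[0,0,0],"twist":[0,0,0]}]'
```

```text
time: 18.52
ee_pos: [0.4731, 0.3671, 0.1654]
tcp_rot: [180.0, -0.0, 90.0]
wrist_force: [-3.9, -1.9, 5.3]
opening: 0.0072
grasp_force: 97.1
```

```bash
python3 -m crank '[{"gripper":12,"travel":[0,0,0],"twist":[0,0,0]},{"gripper":28,"travel":[0,0,0],"twist":[0,0,0]},{"gripper":28,"travel":[0,0,0],"twist":[0,0,0]},{"gripper":28,"travel":[0,0,-20],"twist":[0,0,0]},{"gripper":28,"travel":[0,0,-50],"twist":[0,0,0]},{"gripper":28,"travel":[-50,0,-10],"twist":[0,0,0]},{"gripper":28,"travel":[-55,0,0],"twist":[0,0,0]},{"gripper":28,"travel":[-50,0,0],"twist":[0,0,0]},{"gripper":28,"travel":[0,0,0],"twist":[0,0,0]}]'; python3 - <<'E'
from h import *
snap('wrist','w9.png');snap('top','t9.png');o=bot.get_obs(); print(o['ee_pos'],o['tcp_rot'])
c=bot.calibration('wrist'); print('bowl expected px',proj(c,(.5144,.367,.185)))
E
```

```text
time: 19.65
ee_pos: [0.4733, 0.2093, 0.2453]
tcp_rot: [179.9, -0.0, 89.7]
wrist_force: [-0.4, 0.2, 0.3]
opening: 0.028
grasp_force: 0.0
[0.47329796 0.21161957 0.2448251 ] [ 1.79969834e+02 -2.32089921e-02  8.98710789e+01]
bowl expected px (np.float64(366.0400850091786), np.float64(-90.2869453397594))
```

View pics/w9.png

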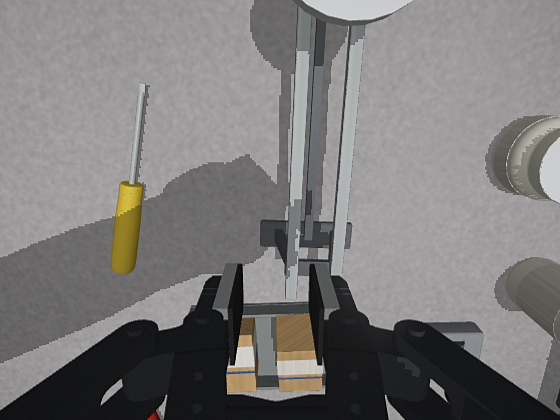

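The bowl stands on the rack, with its rim at the top edge of the view and the bars centred below it. I'll check it numerically from the top picture on the way to the second bowl.

```bash
python3 -m crank '[{"gripper":28,"travel":[-56,0,0],"twist":[0,0,0]},{"gripper":28,"travel":[-56,0,0],"twist":[0,0,0]},{"gripper":28,"travel":[-56,0,0],"twist":[0,0,0]},{"gripper":28,"travel":[-56,0,0],"twist":[0,0,0]},{"gripper":28,"travel":[-56,0,0],"twist":[0,0,0]},{"gripper":28,"travel":[-56,0,0],"twist":[0,0,0]},{"gripper":28,"travel":[-56,0,0],"twist":[0,0,0]},{"gripper":28,"travel":[-56,0,0],"twist":[0,0,0]},{"gripper":28,"travel":[-56,1,0],"twist":[0,0,0]},{"gripper":28,"travel":[-56,2,0],"twist":[0,0,0]},{"gripper":28,"travel":[-56,2,0],"twist":[0,0,0]},{"gripper":28,"travel":[0,0,20],"twist":[0,0,0]}]'; python3 -m crank '[{"gripper":28,"travel":[0,0,0],"twist":[0,0,0]}]'; cat >> h.py <<'E'
def rim(n,im,z,guess,r=.046):
    """centre of bright rim: largest bright outer contour near guess, hull pixels cast on plane z, circle fitted"""
    c=bot.calibration(n); g=np.array(proj(c,(*guess,z))); R=1.35*np.linalg.norm(np.array(proj(c,(guess[0]+r,guess[1],z)))-g)
    m=((im.min(2)>150)*255).astype(np.uint8); k=np.zeros_like(m); cv2.circle(k,tuple(int(v) for v in g),int(R),255,-1); m&=k
    ct=max(cv2.findContours(m,cv2.RETR_EXTERNAL,cv2.CHAIN_APPROX_NONE)[0],key=cv2.contourArea)
    P=np.array([onz(c,*p[0],z)[:2] for p in cv2.convexHull(ct)])
    A=np.c_[2*P,np.ones(len(P))]; s=np.linalg.lstsq(A,(P**2).sum(1),rcond=None)[0]
    return s[:2],np.sqrt(s[2]+s[:2]@s[:2])
E
python3 - <<'E'
from h import *
im=snap('wrist','w10.png'); o=bot.get_obs(); print(o['ee_pos'],o['tcp_rot'],rim('wrist',im,.125,(.52,-.406)))
t=snap('top','t10.png'); print('rack bowl',rim('top',t,.185,(.5144,.367))); print(rim('top',t[:,:,:],.125,(.52,-.406)))
print('check method on old',rim('top',cv2.imread('pics/top0.png'),.125,(.52,-.406)))
E
```

```text
time: 21.25
ee_pos: [0.4787, -0.4073, 0.2231]
tcp_rot: [-180.0, 0.0, 89.8]
wrist_force: [-0.3, 0.2, -0.1]
opening: 0.0283
grasp_force: 0.0
time: 21.38
ee_pos: [0.4779, -0.4036, 0.2221]
tcp_rot: [-179.8, -0.2, 90.0]
wrist_force: [0.4, 0.6, 0.1]
opening: 0.0281
grasp_force: 0.0
[ 0.47801715 -0.40332847  0.22375882] [-1.79917335e+02 -7.94137334e-02  9.00048667e+01] (array([ 0.52577804, -0.41842912]), np.float64(0.056239361070624855))
rack bowl (array([0.51577322, 0.37365625]), np.float64(0.04984598641702828))
(array([ 0.52455623, -0.40109848]), np.float64(0.04223381072697592))
check method on old (array([ 0.52142515, -0.40564421]), np.float64(0.04531893848260312))
```

The first bowl sits at about (.515,.37) on the rack, which is fine. The top view put the second bowl at (.519,-.4055), so I'll take it now.

```bash
python3 -m crank '[{"gripper":28,"travel":[-2,0,50],"twist":[0,0,0]},{"gripper":28,"travel":[0,0,45],"twist":[0,0,0]},{"gripper":28,"travel":[0,0,15],"twist":[0,0,0]},{"gripper":28,"travel":[0,0,8],"twist":[0,0,0]},{"gripper":28,"travel":[0,0,0],"twist":[0,0,0]},{"gripper":2,"travel":[0,0,0],"twist":[0,0,0]},{"gripper":2,"travel":[0,0,0],"twist":[0,0,0]},{"gripper":2,"travel":[0,0,0],"twist":[0,0,0]},{"gripper":2,"travel":[0,0,0],"twist":[0,0,0]}]' 100
```

```text
time: 22.6
ee_pos: [0.478, -0.4067, 0.1087]
tcp_rot: [179.9, 0.1, 89.9]
wrist_force: [-1.0, 0.1, 6.3]
opening: 0.0064
grasp_force: 92.7
```

```bash
python3 -m crank '[{"gripper":2,"travel":[2.9,0.1,0],"twist":[0,0,0.07]},{"gripper":2,"travel":[5.8,0.4,0],"twist":[0,0,0.14]},{"gripper":2,"travel":[5.8,0.4,0],"twist":[0,0,0.14]},{"gripper":2,"travel":[5.8,0.4,0],"twist":[0,0,0.14]},{"gripper":2,"travel":[5.8,0.4,0],"twist":[0,0,0.14]},{"gripper":2,"travel":[0,0,0],"twist":[0,0,0]}]'; python3 - <<'E'
from h import *
snap('wrist','w11.png'); o=bot.get_obs(); print(o['ee_pos'],o['tcp_rot'],o['opening'],o['grasp_force'],o['torque'],o['wrist_force'])
E
```

```text
time: 23.35
ee_pos: [0.486, -0.3821, 0.1087]
tcp_rot: [179.8, 0.0, 53.7]
wrist_force: [-1.6, 1.2, 7.0]
opening: 0.0068
grasp_force: 93.2
[ 0.48598421 -0.38210455  0.10867368] [1.79844272e+02 1.86907011e-02 5.38190957e+01] 0.006559645942646426 93.03691004195002 [ 0.10624025  0.28024324 -0.12098091] [-0.30458476  1.47612979  6.06030174]
```

View pics/w11.png

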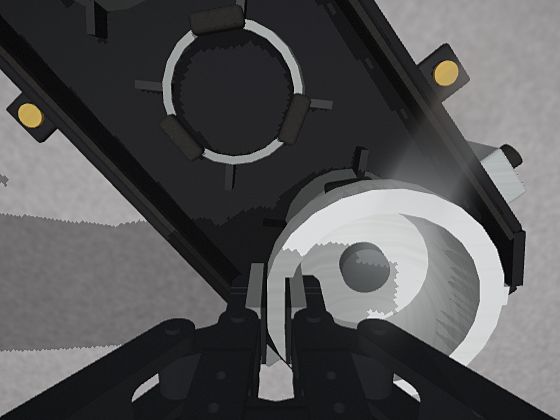

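The second bowl turned as well, with its tick at (506,295). I'll lift it out and carry it over.

```bash
python3 -m crank '[{"gripper":2,"travel":[0,0,-8],"twist":[0,0,0]},{"gripper":2,"travel":[0,0,-10],"twist":[0,0,0]},{"gripper":2,"travel":[0,0,-12],"twist":[0,0,0]},{"gripper":2,"travel":[0,0,-20],"twist":[0,0,0]},{"gripper":2,"travel":[0,0,-30],"twist":[0,0,0]},{"gripper":2,"travel":[0,0,-40],"twist":[0,0,0]},{"gripper":2,"travel":[0,0,0],"twist":[0,0,-0.1575]},{"gripper":2,"travel":[0,0,0],"twist":[0,0,-0.1575]},{"gripper":2,"travel":[0,0,0],"twist":[0,0,-0.1575]},{"gripper":2,"travel":[0,0,0],"twist":[0,0,-0.1575]},{"gripper":2,"travel":[30,0,0],"twist":[0,0,0]},{"gripper":2,"travel":[50,-2,0],"twist":[0,0,0]}]'; python3 -m crank '[{"gripper":2,"travel":[50,-2,0],"twist":[0,0,0]},{"gripper":2,"travel":[50,-2,0],"twist":[0,0,0]},{"gripper":2,"travel":[50,-2,0],"twist":[0,0,0]},{"gripper":2,"travel":[50,-2,0],"twist":[0,0,0]},{"gripper":2,"travel":[50,-2,0],"twist":[0,0,0]},{"gripper":2,"travel":[50,-2,0],"twist":[0,0,0]},{"gripper":2,"travel":[50,-2,0],"twist":[0,0,0]},{"gripper":2,"travel":[50,-2,0],"twist":[0,0,0]},{"gripper":2,"travel":[50,0,0],"twist":[0,0,0]},{"gripper":2,"travel":[50,0,0],"twist":[0,0,0]},{"gripper":2,"travel":[29,0,0],"twist":[0,0,0]},{"gripper":2,"travel":[0,0,0],"twist":[0,0,0]}]'; python3 - <<'E'
from h import *
snap('top','t12.png');snap('wrist','w12.png');o=bot.get_obs(); print(o['ee_pos'],o['tcp_rot'],o['opening'],o['grasp_force'],o['wrist_force'])
a,b=[cv2.imread('pics/'+f).astype(int) for f in('w8.png','w12.png')]; print('diff in bowl area',np.abs(a-b)[190:370,290:500].mean())
E
```

```text
time: 24.9
ee_pos: [0.4833, -0.3017, 0.2264]
tcp_rot: [-180.0, -0.0, 89.8]
wrist_force: [0.9, 1.5, -1.9]
opening: 0.0065
grasp_force: 94.6
time: 26.4
ee_pos: [0.4677, 0.229, 0.2266]
tcp_rot: [-180.0, -0.0, 90.1]
wrist_force: [-0.9, -0.8, -2.5]
opening: 0.0064
grasp_force: 94.5
[0.46789136 0.22720356 0.22679185] [-1.79983846e+02  1.95925562e-02  8.99762165e+01] 0.006786080602318028 94.52676847111434 [-0.8320793   0.14301419 -2.68252724]
diff in bowl area 8.811234567901234
```

```bash
python3 -m crank '[{"gripper":2,"travel":[0,0,25],"twist":[0,0,0]},{"gripper":2,"travel":[0,0,18],"twist":[0,0,0]},{"gripper":2,"travel":[0,0,8],"twist":[0,0,0]},{"gripper":2,"travel":[0,0,4],"twist":[0,0,0]},{"gripper":2,"travel":[0,0,2],"twist":[0,0,0]},{"gripper":2,"travel":[0,0,0],"twist":[0,0,0]},{"gripper":2,"travel":[0,0,0],"twist":[0,0,0]}]'
```

```text
time: 27.38
ee_pos: [0.4682, 0.2274, 0.1701]
tcp_rot: [180.0, -0.0, 89.9]
wrist_force: [0.0, -0.1, -2.8]
opening: 0.0067
grasp_force: 94.6
```

```bash
python3 -m crank '[{"gripper":2,"travel":[0,0,1.5],"twist":[0,0,0]},{"gripper":2,"travel":[0,0,0.5],"twist":[0,0,0]},{"gripper":2,"travel":[0,0,0],"twist":[0,0,0]},{"gripper":2,"travel":[0,0,0],"twist":[0,0,0]}]'
```

```text
time: 27.88
ee_pos: [0.4681, 0.2275, 0.1687]
tcp_rot: [179.9, -0.0, 90.0]
wrist_force: [-2.3, 0.1, 5.2]
opening: 0.0066
grasp_force: 95.5
```

```bash
python3 -m crank '[{"gripper":12,"travel":[0,0,0],"twist":[0,0,0]},{"gripper":28,"travel":[0,0,0],"twist":[0,0,0]},{"gripper":28,"travel":[0,0,0],"twist":[0,0,0]},{"gripper":28,"travel":[0,0,-20],"twist":[0,0,0]},{"gripper":28,"travel":[0,0,-55],"twist":[0,0,0]},{"gripper":0,"travel":[-50,0,-5],"twist":[0,0,0]},{"gripper":0,"travel":[-55,0,0],"twist":[0,0,0]},{"gripper":0,"travel":[-55,0,0],"twist":[0,0,0]},{"gripper":0,"travel":[-55,-20,0],"twist":[0,0,0]},{"gripper":0,"travel":[0,-30,0],"twist":[0,0,0]},{"gripper":0,"travel":[0,0,0],"twist":[0,0,0]}]'; python3 - <<'E'
from h import *
t=snap('top','t13.png');s=snap('side','s13.png');o=bot.get_obs(); print(o['ee_pos'],o['opening'])
T=cv2.resize(t[95:310,70:400],None,fx=1.8,fy=1.8); S=s[80:400,120:420]
S=cv2.resize(S,None,fx=200/320,fy=387/320*1.0) if 0 else cv2.resize(S[120:320,:230],None,fx=.85,fy=.85)
H=np.zeros((T.shape[0]+S.shape[0],max(T.shape[1],S.shape[1]),3),np.uint8); H[:T.shape[0],:T.shape[1]]=T; H[T.shape[0]:,:S.shape[1]]=S
print(H.shape); cv2.imwrite('pics/c13.png',H[:,:,::-1])
c=bot.calibration('top'); print('solvent cap',onz(c,252,125,.17),'jar',onz(c,315,145,.065))
E
```

```text
time: 29.25
ee_pos: [0.4169, 0.0117, 0.2483]
tcp_rot: [179.9, -0.0, 89.8]
wrist_force: [0.9, 0.3, -0.2]
opening: -0.0
grasp_force: 0.0
[0.41825116 0.01252644 0.24785856] -3.725687834958668e-06
(557, 594, 3)
solvent cap [0.76591404 0.07903157 0.17      ] jar [ 0.75259637 -0.08386235  0.065     ]
```

View pics/c13.png

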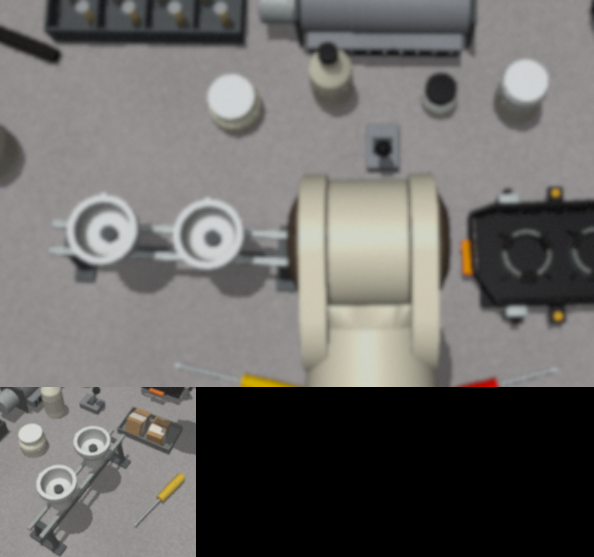

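Both bowls stand upright and apart, centred on the bars, at crop pixels (102,231) and (208,235). Both cartons are in the tray. Next is the switch.

```bash
python3 - <<'E'
from h import *
t=cv2.imread('pics/t13.png')
c=bot.calibration('top')
for p in((126.7,223.3),(185.6,225.6)):
    q=onz(c,*p,.185); d=q[:2]-[.5115,.287]; a=np.radians(-2.1); print(q,'rack frame',d@[np.cos(a),np.sin(a)],d@[-np.sin(a),np.cos(a)])
E
python3 -m crank '[{"gripper":0,"travel":[-5,50,0],"twist":[0,0,0]},{"gripper":0,"travel":[-6,50,0],"twist":[0,0,0]},{"gripper":0,"travel":[-6,50,0],"twist":[0,0,0]},{"gripper":0,"travel":[0,30,0],"twist":[0,0,0]},{"gripper":0,"travel":[0,0,55],"twist":[0,0,0]},{"gripper":0,"travel":[0,0,55],"twist":[0,0,0]},{"gripper":0,"travel":[0,0,45],"twist":[0,0,0]},{"gripper":0,"travel":[0,0,13],"twist":[0,0,0]},{"gripper":0,"travel":[0,0,0],"twist":[0,0,0]}]'; python3 -m crank '[{"gripper":0,"travel":[0,15,0],"twist":[0,0,0]},{"gripper":0,"travel":[0,15,0],"twist":[0,0,0]},{"gripper":0,"travel":[0,15,0],"twist":[0,0,0]},{"gripper":0,"travel":[0,15,0],"twist":[0,0,0]},{"gripper":0,"travel":[0,12,0],"twist":[0,0,0]},{"gripper":0,"travel":[0,12,0],"twist":[0,0,0]},{"gripper":0,"travel":[0,0,0],"twist":[0,0,0]}]'; python3 - <<'E'
from h import *
snap('wrist','w14.png'); print(bot.get_obs()['q'].round(1))
E
```

```text
[0.51145118 0.3664398  0.185     ] rack frame -0.0029597538842338986 0.07938465919221949
[0.5080222  0.22758578 0.185     ] rack frame -0.001298305678056902 -0.05950175740750254
time: 30.48
ee_pos: [0.5981, -0.0043, 0.0796]
tcp_rot: [-180.0, -0.0, 90.0]
wrist_force: [-0.3, 0.3, 0.8]
opening: -0.0
grasp_force: 0.0
time: 31.35
ee_pos: [0.6834, -0.0047, 0.0818]
tcp_rot: [179.8, 0.0, 90.0]
wrist_force: [0.4, 0.3, -0.1]
opening: 0.0001
grasp_force: 0.0
[-0.4 22.8 14.8 81.9  0.  89.7]
```

```bash
python3 -m crank '[{"gripper":0,"travel":[0,6,0],"twist":[0,0,0]},{"gripper":0,"travel":[0,5,0],"twist":[0,0,0]},{"gripper":0,"travel":[0,4,0],"twist":[0,0,0]},{"gripper":0,"travel":[0,0,0],"twist":[0,0,0]}]'; python3 - <<'E'
from h import *
im=snap('top','t15.png'); s=snap('side','s15.png'); w=snap('wrist','w15.png')
for n,a in(('side',s),('wrist',w)):
    c=bot.calibration(n)
    for x in(.6576,.7255):
        u,v=[int(k) for k in proj(c,(x,.001,.083))]; print(n,x,u,v,a[max(v-5,0):v+6,max(u-5,0):u+6].max(2).mean() if 0<=u<560 and 0<=v<420 else None)
E
```

```text
time: 31.9
ee_pos: [0.6888, -0.005, 0.0803]
tcp_rot: [-179.1, 0.0, 90.0]
wrist_force: [-45.5, -0.8, 21.7]
opening: 0.0002
grasp_force: 25.2
side 0.6576 231 204 130.1900826446281
side 0.7255 210 195 127.35537190082644
wrist 0.6576 200 270 119.36363636363636
wrist 0.7255 365 271 169.78512396694214
```

```bash
python3 -m crank '[{"gripper":0,"travel":[0,-12,0],"twist":[0,0,0]},{"gripper":0,"travel":[0,-40,0],"twist":[0,0,0]},{"gripper":0,"travel":[0,-40,-20],"twist":[0,0,0]},{"gripper":0,"travel":[0,-50,-30],"twist":[0,0,0]},{"gripper":0,"travel":[0,-50,-30],"twist":[0,0,0]},{"gripper":0,"travel":[0,-20,-20],"twist":[0,0,0]},{"gripper":0,"travel":[0,0,0],"twist":[0,0,0]}]'; python3 - <<'E'
from h import *
for n,old in(('side','side0.png'),('top','top0.png')):
    im=snap(n,n+'16.png')[:,:,::-1]; c=bot.calibration(n)
    a=np.array(proj(c,(.6915,.001,.06))).astype(int); R=28
    for nm,p in(('old',cv2.imread('pics/'+old)),('new',im)):
        m=(p.max(2)<55).astype(np.uint8)*255; k=np.zeros_like(m); cv2.circle(k,tuple(int(v) for v in a),R,255,-1); m&=k
        L=[(int(s[4]),ct.round(1).tolist()) for s,ct in list(zip(*cv2.connectedComponentsWithStats(m)[2:]))[1:] if s[4]>8]
        for A,ct in L:
            # knob on the lever circle: intersect ray with plane y=.001
            o,d=ray(c,*ct); q=o+d*(.001-o[1])/d[1]
            print(n,nm,A,ct,'at z=.083',onz(c,*ct,.083).round(4),'plane y',q.round(4))
E
```

```text
time: 32.92
ee_pos: [0.4849, -0.0046, 0.1824]
tcp_rot: [179.7, 0.0, 89.9]
wrist_force: [0.5, 1.0, 0.6]
opening: -0.0001
grasp_force: 0.0
side old 96 [220.6, 182.0] at z=.083 [ 0.7343 -0.0579  0.083 ] plane y [0.6865 0.001  0.1529]
side old 34 [233.1, 204.0] at z=.083 [ 0.6564 -0.0034  0.083 ] plane y [0.653  0.001  0.0887]
side new 96 [220.6, 182.0] at z=.083 [ 0.7343 -0.0579  0.083 ] plane y [0.6865 0.001  0.1529]
side new 34 [215.9, 197.9] at z=.083 [7.095e-01 5.000e-04 8.300e-02] plane y [0.7091 0.001  0.0836]
top old 63 [282.3, 177.0] at z=.083 [0.6579 0.0021 0.083 ] plane y [ 1.0813e+00  1.0000e-03 -1.4356e+00]
top new 44 [282.3, 157.1] at z=.083 [0.7119 0.0029 0.083 ] plane y [ 4.29710e+00  1.00000e-03 -1.11064e+01]
```

```bash
python3 - <<'E'
from h import *
a=cv2.imread('pics/top0.png').max(2); b=cv2.imread('pics/top16.png').max(2)
print(a[166:192,274:292:1][::2]); print(b[142:192,274:292][::2])
c=bot.calibration('top')
for th in(0,.7,.8,.9,1.0): 
    t=th-.5; print(th,np.round(proj(c,(.6915+.07*np.sin(t),.001,.022+.07*np.cos(t))),1))
d=cv2.absdiff(cv2.imread('pics/top0.png'),cv2.imread('pics/top16.png')).max(2)
for n,(u,v) in dict(tub=(200,152),solvent=(253,135),jar=(315,147),polish=(361,142)).items(): print(n,d[v-18:v+18,u-16:u+16].mean())
E
```

```text
[[135 140 138 138 137 138 137 135 139 136 137 137 137 137 138 137 133 126]
 [135 138 140 138 139 139 139 138 137 136 139 140 139 138 138 135 129 122]
 [132 136 135 132 128 129 129 126 128 127 128 130 128 132 134 135 131 121]
 [132 133 123 103  88  83  77  72  69  70  71  77  86  97 119 132 130 122]
 [133 135 123  99  71  52  37  30  30  28  31  41  60  87 118 132 130 121]
 [134 134 122  94  60  34  25  32  34  33  26  26  43  80 115 131 130 121]
 [136 135 121  89  53  27  26  26  27  27  23  23  38  75 113 130 131 121]
 [135 138 130 110  89  65  44  29  15  24  25  43  70 100 119 132 132 121]
 [136 139 138 136 131 120 101  78  60  57  62  75  94 115 129 135 130 120]
 [137 139 140 139 139 128 110  88  80  77  79  81  85  95 115 129 129 121]
 [133 136 138 137 135 127 105  85  80  79  79  81  80  83  94 114 120 119]
 [105  98  97  96  96  89  80  69  66  63  62  65  65  64  70  75  82  96]
 [112  98  93  92  93  93  89  80  75  70  75  74  73  72  78  84  92 107]]
[[145 146 145 148 148 146 146 148 149 147 145 144 145 145 148 146 147 146]
 [143 146 147 146 144 145 148 149 149 147 144 144
[... 1220 characters left out ...]
 195]
 [200 200 200 200 199 201 199 200 199 200 200 199 200 199 199 200 198 200]
 [204 204 204 204 205 204 202 203 204 203 203 203 203 203 201 203 203 203]
 [206 207 206 207 206 207 207 207 206 205 207 207 206 206 207 205 205 207]
 [210 208 210 209 208 210 209 208 208 208 208 208 209 208 207 207 208 207]
 [210 208 209 210 210 210 210 210 210 210 210 211 210 210 210 208 209 209]
 [209 211 210 211 210 209 210 209 211 210 210 210 210 209 210 211 210 209]
 [210 210 210 211 210 210 211 210 210 211 210 211 209 210 209 209 210 211]]
0 [282.7 177. ]
0.7 [283.  158.6]
0.8 [283.  156.3]
0.9 [283.1 154.2]
1.0 [283.1 152.2]
tub 1.6015625
solvent 1.7222222222222223
jar 3.1171875
polish 1.6085069444444444
```

The knob stopped at about 0.75 rad, which is short of full on; it may have bounced back off the stop. I'll push again, lower and more gently.

```bash
python3 -m crank '[{"gripper":0,"travel":[0,50,20],"twist":[0,0,0]},{"gripper":0,"travel":[0,50,30],"twist":[0,0,0]},{"gripper":0,"travel":[0,35,40],"twist":[0,0,0]},{"gripper":0,"travel":[0,20,18],"twist":[0,0,0]},{"gripper":0,"travel":[0,15,0],"twist":[0,0,0]},{"gripper":0,"travel":[0,12,0],"twist":[0,0,0]},{"gripper":0,"travel":[0,8,0],"twist":[0,0,0]},{"gripper":0,"travel":[0,4,0],"twist":[0,0,0]},{"gripper":0,"travel":[0,0,0],"twist":[0,0,0]},{"gripper":0,"travel":[0,0,0],"twist":[0,0,0]}]'; python3 -m crank '[{"gripper":0,"travel":[0,2.5,0],"twist":[0,0,0]},{"gripper":0,"travel":[0,2.5,0],"twist":[0,0,0]},{"gripper":0,"travel":[0,0,0],"twist":[0,0,0]},{"gripper":0,"travel":[0,0,0],"twist":[0,0,0]}]'
```

```text
time: 34.28
ee_pos: [0.6786, -0.0049, 0.072]
tcp_rot: [180.0, 0.0, 89.9]
wrist_force: [-0.4, -0.1, -0.0]
opening: -0.0001
grasp_force: 0.0
time: 34.78
ee_pos: [0.6837, -0.0049, 0.0717]
tcp_rot: [-180.0, 0.0, 89.9]
wrist_force: [-2.3, 0.5, 2.1]
opening: 0.0001
grasp_force: 0.9
```

```bash
python3 -m crank '[{"gripper":0,"travel":[0,2,0],"twist":[0,0,0]},{"gripper":0,"travel":[0,2,0],"twist":[0,0,0]},{"gripper":0,"travel":[0,0,0],"twist":[0,0,0]}]'; python3 - <<'E'
from h import *
b=snap('top','t17.png').max(2); print(b[140:166:1,282]); w=snap('wrist','w17.png'); c=bot.calibration('wrist')
for th in(.7,.8,.9,1.0):
    t=th-.5; print(th,np.round(proj(c,(.6915+.07*np.sin(t),.001,.022+.07*np.cos(t))),1))
m=(w.max(2)<45).astype(np.uint8); m[:, :300]=0; m[350:]=0
for s,ct in list(zip(*cv2.connectedComponentsWithStats(m)[2:]))[1:]:
    if s[4]>150: print(s,ct.round(0))
E
```

```text
time: 35.15
ee_pos: [0.6848, -0.0049, 0.0715]
tcp_rot: [-179.6, 0.0, 89.9]
wrist_force: [-18.6, -0.0, 9.0]
opening: -0.0001
grasp_force: 9.3
[197 196 196 196 196 196 197 197 197 197 196 196 196 197 196 197 197 198
 198 199 198 198 199 198 197 199]
0.7 [331.6 291.3]
0.8 [349.1 289.1]
0.9 [365.3 286. ]
1.0 [379.8 282.2]
[535 177  25  19 320] [548. 185.]
[ 526  194   34   56 1368] [545. 221.]
[ 516  240   42   57 1385] [536. 268.]
[ 300  250  126  100 5931] [340. 312.]
[ 508  283   38   56 1213] [526. 311.]
[501 322  35  28 509] [514. 340.]
```

```bash
python3 -m crank '[{"gripper":0,"travel":[0,-4,0],"twist":[0,0,0]},{"gripper":0,"travel":[0,-4,0],"twist":[0,0,0]},{"gripper":0,"travel":[0,-40,0],"twist":[0,0,0]},{"gripper":0,"travel":[0,-50,-30],"twist":[0,0,0]},{"gripper":0,"travel":[0,-50,-50],"twist":[0,0,0]},{"gripper":0,"travel":[0,-50,-50],"twist":[0,0,0]},{"gripper":0,"travel":[0,-40,-20],"twist":[0,0,0]},{"gripper":0,"travel":[0,0,0],"twist":[0,0,0]}]'; python3 - <<'E'
from h import *
b=snap('top','t18.png'); print(b.max(2)[140:186,282]); w=snap('wrist','w18.png'); s=snap('side','s18.png')
for n,a in(('wrist',w),('side',s)):
    c=bot.calibration(n)
    for th in(0,.7,.8,.9,1.0):
        t=th-.5; print(n,th,np.round(proj(c,(.6915+.07*np.sin(t),.001,.022+.07*np.cos(t))),1))
    u,v=[int(k) for k in proj(c,(.705,.001,.08))]
    m=np.zeros((420,560),np.uint8); R=60 if n=='wrist' else 16; x0,y0=u-R,v-R; m[y0:y0+2*R,x0:x0+2*R]=(a.max(2)<50)[y0:y0+2*R,x0:x0+2*R]
    for q,ct in list(zip(*cv2.connectedComponentsWithStats(m)[2:]))[1:]:
        if q[4]>8: print(q,ct.round(1))
E
```

```text
time: 36.25
ee_pos: [0.4607, -0.0046, 0.2129]
tcp_rot: [179.7, 0.0, 89.9]
wrist_force: [0.8, 0.9, -0.3]
opening: 0.0003
grasp_force: 0.0
[147 148 148 149 147 148 148 149 149 149 147 137 114  76  42  32  31  33
  27  25  20  38  61  79  89  96 100 102 104 101 105 105 115 129 142 150
 158 164 168 173 177 181 184 186 189 191]
wrist 0 [539.9 193.1]
wrist 0.7 [612.2 195.5]
wrist 0.8 [619.4 194.8]
wrist 0.9 [625.5 194. ]
wrist 1.0 [630.3 192.9]
side 0 [231.7 204.7]
side 0.7 [216.8 196.6]
side 0.8 [214.8 196.1]
side 0.9 [212.9 195.9]
side 1.0 [211.1 195.9]
[215 183  13   4  38] [220.4 184.2]
[214 196   6   5  18] [216.8 198.4]
```

```bash
python3 - <<'E'
from h import *
c=bot.calibration('top')
a=cv2.imread('pics/top0.png').max(2); print(a[155:200,276])
for r in (163,164,165,189,190,191): print(r,onz(c,282,r,.025)[0].round(4),onz(c,282,r,0)[0].round(4))
# w2 picture, camera pose rebuilt from the current one (same orientation), tcp then .4957,.0014,.2256
c=bot.calibration('wrist'); o=bot.get_obs()['ee_pos']
T=c['camera_from_world'].copy(); sh=np.array([.4957,.0014,.2256])-o; T[:3,3]-=T[:3,:3]@sh; c['camera_from_world']=T
print('block w2',[onz(c,*p,.025).round(4) for p in((424,148),(508,148),(421,197),(501,202))])
for h in(.678,.6915):
  for th in (0,.2): print(h,th,np.round(proj(c,(h+.07*np.sin(th-.5),.001,.022+.07*np.cos(th-.5))),1))
E
```

```text
[145 146 148 146 146 145 148 146 139 138 138 138 141 140 139 135 127 123
 122 123 123 122 119 121 123 130 135 138 139 140 141 138 125  97  75  93
 125 143 146 147 148 148 148 148 147]
163 0.7137 0.7214
164 0.7108 0.7185
165 0.708 0.7156
189 0.6405 0.6469
190 0.6378 0.6441
191 0.635 0.6412
block w2 [array([0.6313, 0.0304, 0.025 ]), array([0.7082, 0.0303, 0.025 ]), array([ 0.6339, -0.0161,  0.025 ]), array([ 0.711 , -0.0211,  0.025 ])]
0.678 0 [464.5 195.4]
0.678 0.2 [484.5 197.2]
0.6915 0 [481.6 195.4]
0.6915 0.2 [501.9 197.2]
```

The block spans x .633..0.711, which puts the hinge near .677. The lever therefore started at about 0.2 rad, and the knob at .711 with a hard stop means fully on; the 26° push-back direction agrees. I'll do a last check for anything that has moved, then hand in.

```bash
python3 - <<'E'
from h import *
s=snap('side','s19.png'); a=cv2.imread('pics/s13.png')[:,:,::-1]; d=cv2.absdiff(s,a).max(2)
print('tray',d[225:275,255:335].mean(),'rack',d[240:390,155:275].mean())
t=cv2.absdiff(cv2.imread('pics/t18.png'),cv2.imread('pics/t13.png')).max(2); print('rack top',t[200:250,100:215].mean())
if d[225:275,255:335].mean()<12 and t[200:250,100:215].mean()<6: print(bot.job_done())
E
```

```text
tray 8.0305 rack 2.4892777777777777
rack top 1.7339130434782608
the job is handed in; nothing more can be done
None
```

I handed the job in: both cartons are in the tray, the two bowls that were there were twisted free and stand apart on the rack, and I pushed the blower lever to its far stop; I haven't seen the verdict, and the lever being fully on is inferred from the hard stop and an estimated hinge position, not read directly.

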